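# Lock up a lino block in the printing bed with its thumbwheel

## Task

Lay the carved lino block, carved side up, on the plywood printing bed, centred between the sliding jaw and the far fence with its long side running from jaw to fence, and let go of it. Then roll the recessed thumbwheel with a fingertip so that the jaw pushes the block right up against the fence and holds it firmly but is not over-tightened. Drive the jaw only by its thumbwheel, press the wheel gently, and leave the other things on the table alone.

Things in the scene. Friction and masses are not known exactly. Their poses are not given: they have to be found in the camera images.
- bed: Printing bed fixed to the table: plywood board 230 x 140 mm on rubber feet, its top 15 mm above the table. Origin: under the board's centre at table height; x runs along the 230 mm from the thumbwheel end (near the robot) to the fence, y across, z up. A scribed line marks the middle, y = 0. A dark steel wheel housing, 60 (x) x 55 mm, top 34 mm above the table, is centred at x = -77 mm.
- jaw: Sliding jaw: aluminium bar 80 mm across with a sprung, cork-faced pad in front, top 31 mm above the table. Origin: middle of the unloaded pad face, at table height; axes as the bed's. The wheel drives it through a rack, 6 mm per radian, towards the fence when the wheel's top is rolled that way. The pad yields 1 mm per 8 N (3.5 mm at most), so the block is held by 8 N when the jaw runs 1 mm on.
- thumbwheel: Knurled steel wheel, 36 mm diameter, 12 mm wide, recessed in the housing's slot; only the top 7 mm of rim stand out. Origin: wheel centre on its axle, 23 mm above the table; y axis along the axle and bed y. Rim drag to turn it: about 3 N (1 to 2.5 N if the finger pauses) with the jaw free, plus 1 N per 3 N of jaw force. Its friction keeps the jaw in place and holds a clamping force of about 8 N.
- lino_block: Printing block: light wood with a brown lino face carved with a leaf, 80 x 50 x 22 mm, about 0.16 kg, loose on the table, carved side up. Origin: centre of its underside; x along the 80 mm side, y along the 50 mm side, z up.
- brayer: Bystander: ink roller with red handle, 185 x 99 x 33 mm, left of the bed and beyond it.
- ink_square: Bystander: square dark ink bottle with black cap, 44 x 44 x 57 mm, beyond the bed.
- ink_round: Bystander: round dark blue ink bottle with red cap, 43 mm diameter, 60 mm tall, beyond the bed.
- eraser: Bystander: eraser in a blue sleeve, 60 x 23 x 13 mm, at the front edge of the table, right of the bed.
- fence_face (a point): Foot of the far aluminium fence: middle of the fence's inner face, at the height of the board's top (15 mm above the table), bed frame x = +95 mm. The fence is 130 mm long across the board, its top 31 mm above the table. Axes as the bed's.
- rim_top (a point): Highest point of the wheel's rim, 41 mm above the table, 7 mm above the housing; fixed to the bed, axes as the bed's. The axle is rigid; a force on the rim above 25 N bends it. A fingertip pressed on with 6 to 10 N rolls the wheel without slipping. A hold of 4 to 10 N on the block is right; above 20 N (about 9.5 N of drag on the rim) the jaw crushes the block's edge.
Mind the look-alikes: they are no part of the job. What is shaped like the lino_block but yellow is not meant.

How it is judged (in metres and radians):
On the way, in this order (a step that is already met when the one before it is completed fails the run):
1. the block lies flat on the bed between jaw and fence, let go, before the jaw is tightened (z of lino_block in the frame of bed below 0.017 m and x of lino_block in the frame of bed between 0.02 and 0.058 m and y of lino_block in the frame of bed between -0.015 and 0.015 m and contact force between the fingers and lino_block below 0.1 N and contact force between jaw and lino_block below 2 N), for 0.2 s.
2. the jaw, rolled up by the wheel, presses the block against the fence (contact force between jaw and lino_block above 4 N and contact force between bed and lino_block above 3 N), for 0.2 s.
At the end, for the whole second after the job is handed in: The block lies flat on the bed, carved side up, square to the fence within 0.05 rad and against it within 2.5 mm, its middle within 15 mm of the bed's scribed centre line, at rest, and the jaw holds it with more than 3 N (contact force between jaw and lino_block above 3 N and x of lino_block in the frame of bed between 0.0525 and 0.0575 m and y of lino_block in the frame of bed between -0.015 and 0.015 m and z of lino_block in the frame of bed below 0.017 m and angle between lino_block's own z axis and vertical below 0.05 rad and angle between the x axis of lino_block and the x axis of bed, either way round below 0.05 rad and linear speed of lino_block below 0.01 m/s); the robot touches nothing.
It fails at once if the wheel pressed with more than 25 N (axle bent) (contact force between the fingers and thumbwheel above 25 N).
It fails at once if the jaw pressed on the block with more than 20 N (lino edge crushed) (contact force between jaw and lino_block above 20 N).
It fails at once if the jaw pushed directly by the robot (contact force between the arm and jaw above 3 N).
It fails at once if the jaw pushed directly by the fingers (contact force between the fingers and jaw above 3 N).
It fails at once if a bystander moved by more than 20 mm (distance of any of brayer, ink_square, ink_round, eraser from where it was at the start of the episode above 0.02 m).
It also fails if it takes over 61 s, if anything falls off the work surface, if the arm or the gripper's body presses on something with over 40 N, if the wrist force passes 120 N, or if a joint passes its speed limit or range.

## Robot

A 7-joint arm with a two-finger parallel gripper is mounted at the origin on a cart in front of the work surface, level with it; the furniture and walls round the work are solid. World frame = base frame: x ahead of the robot, y to its left, z up, the work surface at z = 0. Lengths are in mm, angles in rad, forces in N, time in s.
With the tool pointing down it reaches from about 350 to 775 mm from the base axis. Payload 3.1 kg.
Tool frame: the origin (TCP) lies midway between the tips of the shut fingers; the grasp point (between the pads) lies 19 mm behind it (env.hold_point_z is the distance from the TCP to the grasp point, in mm); z points along the fingers, y is the line along which they close (so a half turn about z gives the same grasp; the last joint's range is limited). The gripper opens to 85 mm and grips with 20 to 120 N. Pads are 22 mm wide; open, the fingers measure 114 mm over their backs; the gripper's body (76 mm by 85 mm) begins 54 mm behind the grasp point. The pads swing forward as they close: fully open they stand 13 mm farther back than shut.
Start: joints at [1.059, 0.311, 0.014, 1.512, -0.004, 1.319, -0.027], TCP at [249.023, -490.413, 231.304] pointing down, gripper open.
Joint ranges: [-2.7, 2.7], [-0.3, 1.91], [-1.27, 1.3], [0.12, 2.57], [-1.44, 4.58], [0.2, 2.03], [-3.05, 3.05]. Speed limits (rad/s): [2.79, 2.79, 3.14, 3.14, 3.14, 3.14, 3.14].

## Interface

Orientations are given as a rotation vector (axis times angle).
In Python, from station import env gives the robot as it stands.
- The arm moves only by the tool carry_out, never from a script. Its argument "rows" is text: rows parted by semicolons, each of 7 numbers parted by spaces: the shift along the tool's x, y, z in cm, then the turn, a rotation vector about the tool's x, y, z in degrees, then the finger opening in cm, from 0 to 8.54. A call has exactly 10 rows; each row is the pose to reach, as a shift and turn from the pose commanded when the call began, along the tool's axes at that moment; what a row does not reach only later rows make up. A row lasts 1/10 s, in which the tool goes at most 50 mm and 8.59 degrees, less where a joint would pass 70% of its speed; a pose out of reach is approached as far as the arm can. A call with a gripper value outside its range is refused whole. The fingers move at their own pace and stop on an object; the grip force is fixed at half the most. Time passes only in rows, so rows that repeat a pose let the fingers close, or fill a call up. It gives the time, the measured TCP pose, the force, the opening and the grip force at its end, in the units of the state.
- env.get_obs(): the state, without advancing time (a new reading comes with each control period).
- env.get_image(name): name is "scene" or "side" or "wrist"; returns a dict with "image" (384x512x3 uint8, red, green, blue), "fx", "fy", "cx", "cy" (pixels), "k1" (the pictures are not rectified: a ray, as slopes to the right and down, at radius r is drawn at 1 + k1 r^2 times it, then the intrinsics apply), "R" (3x3) and "t" (3): a world point X has camera coordinates R X + t. Camera axes: x right, y down, z forward; pixel columns grow to the right and rows downward; lengths in mm; the calibration is good to about 2 mm. A picture is of the moment at which its call begins. There is no depth.
- env.sign_off(): hands the job in; it is judged then, once.
The state is a dict: "time_s": time; "joints": joint angles; "qd": joint speeds; "effort": joint torques, N m; "eef_pos": TCP position; "orientation": TCP orientation; "wrist_force": force on the tool from outside, world axes, zero at the start; "moment": the same for the moment, N m; "finger_gap": finger opening in mm; "grip_force": force on a finger pad.
Only numpy, scipy, OpenCV 4.12 (cv2) and the standard library are available. Lean on these libraries where they do the work, as an engineer would, in place of code of your own. Each camera call takes 0.05 s, during which the arm holds its last target. There are 200 camera calls.

## Working session

There is one attempt and no reset: what is moved stays moved. The work goes in short steps, Python scripts to look and compute and a tool call to move; the robot and the scene stay as the last step left them, time stands still between calls to the robot, and variables do not carry over. Pictures are saved under pics/ and viewed, at most 10 in all, crops included, and the job is handed in when it is done.

Besides the shell and the picture viewer there is one more tool, called after "Emit:" by a JSON object that holds its "op" and its "data". carry_out: Moves the arm, as the interface text tells. Its arguments: {"type":"object","properties":{"rows":{"type":"string"}},"required":["rows"]}

```bash
mkdir -p pics; ls; cat > h.py <<'E'
import numpy as np, cv2
from station import env
from scipy.spatial.transform import Rotation as Ro
def px2plane(im,u,v,z):
    u=np.atleast_1d(np.float64(u));v=np.atleast_1d(np.float64(v))
    xd=(u-im['cx'])/im['fx'];yd=(v-im['cy'])/im['fy'];x,y=xd.copy(),yd.copy()
    for _ in range(30):
        s=1+im['k1']*(x*x+y*y);x,y=xd/s,yd/s
    R=np.array(im['R']);t=np.array(im['t']);d=np.c_[x,y,np.ones_like(x)]@R;c=-R.T@t
    return c+d*((z-c[2])/d[:,2])[:,None]
def proj(im,X):
    p=np.atleast_2d(X)@np.array(im['R']).T+im['t'];a=p[:,:2]/p[:,2:];s=1+im['k1']*(a**2).sum(1,keepdims=True)
    return a*s*[im['fx'],im['fy']]+[im['cx'],im['cy']]
def save(im,n): cv2.imwrite('pics/'+n,im['image'][...,::-1])
E
python3 - <<'E'
from h import *
a=env.get_image('scene');b=env.get_image('side')
np.savez('im0.npz',s=a['image'],d=b['image'])
save({'image':a['image']},'scene0.png');save(b,'side0.png')
for i in(a,b):print({k:np.round(i[k],3).tolist() for k in i if k!='image'})
o=env.get_obs();print(o)
E
```

```text
pics
{'fx': 436.514, 'fy': 436.514, 'cx': 251.928, 'cy': 181.814, 'k1': -0.127, 'R': [[-0.667, -0.745, -0.021], [-0.518, 0.483, -0.706], [0.536, -0.46, -0.708]], 't': [302.311, 410.371, 1272.613]}
{'fx': 354.858, 'fy': 354.858, 'cx': 256.359, 'cy': 191.696, 'k1': -0.018, 'R': [[-0.862, -0.506, 0.008], [-0.328, 0.547, -0.77], [0.385, -0.667, -0.638]], 't': [456.028, 315.393, 775.227]}
{'time_s': 0.1, 'joints': array([ 1.05929258,  0.31165936,  0.01401946,  1.51287207, -0.00437317,
        1.31917175, -0.02722333]), 'qd': array([-0.00041336, -0.00135625,  0.00119224, -0.0040511 , -0.00025548,
       -0.00121227,  0.00064833]), 'effort': array([ 7.17630501e-04, -3.80851400e+01,  1.46712824e-01, -2.31241697e+01,
        1.22736549e-02,  8.01670103e-03, -3.21096093e-05]), 'eef_pos': array([ 248.6974227 , -489.85289584,  230.33219456]), 'orientation': array([-3.05336610e+00, -7.30787604e-01,  9.45400317e-04]), 'wrist_force': array([-0.74698478,  0.39051023,  0.13365113]), 'moment': array([-0.00676178, -0.00555991,  0.0396134 ]), 'grip_force': 0.0, 'finger_gap': 85.60625458275042}
```

View pics/scene0.png

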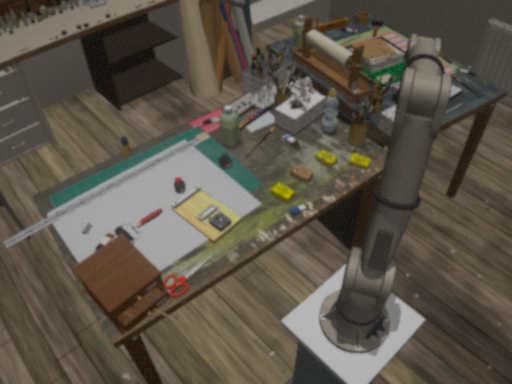

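View pics/side0.png

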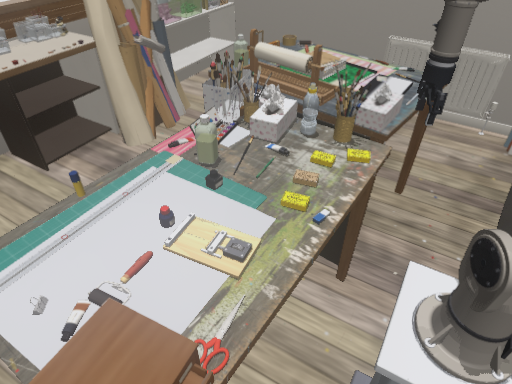

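The scene shows the bed at side (213,245) with the housing at its right end (238,250). Block-shaped things in the side view are brown (306,178) and yellow (296,201), (323,158), (358,155). The brown one fits the description (brown lino on light wood), and I'll confirm it in a crop.

```bash
python3 - <<'E'
from h import *
d=np.load('im0.npz')
c=cv2.resize(d['d'][140:290,150:350],None,fx=4,fy=4,interpolation=cv2.INTER_CUBIC)
cv2.imwrite('pics/c1.png',c[...,::-1])
E
```

```text
(no output)
```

View pics/c1.png

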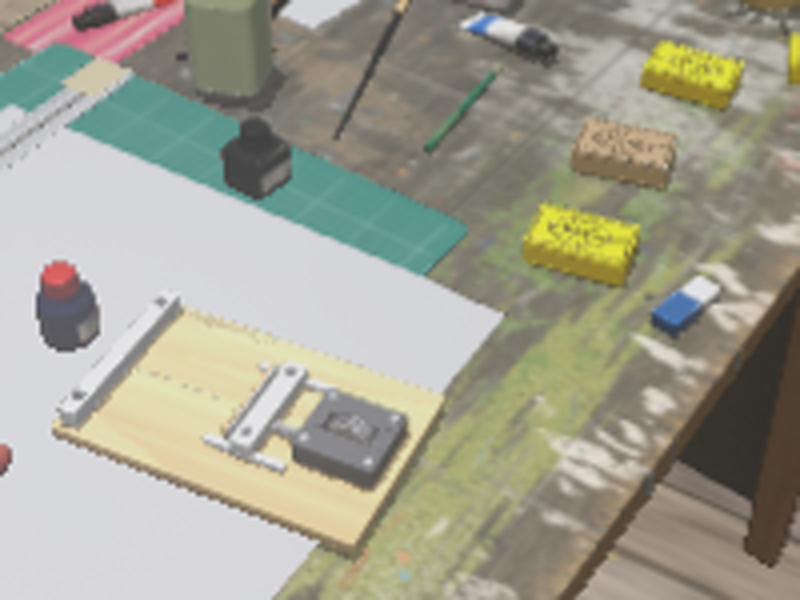

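The crop confirms it: the brown block with the carved top is at crop (625,152), side ≈(306,178). The others of that shape are yellow. The board corners are at crop (444,400), (352,545), (55,427) and (180,305).

```bash
python3 - <<'E'
from h import *
b=env.get_image('side');s=env.get_image('scene')
f=lambda p,z:px2plane(b,150+(np.array(p)[:,0]+.5)/4-.5,140+(np.array(p)[:,1]+.5)/4-.5,z)
B=f([(444,400),(352,545),(55,427),(180,305)],15);print(B.round(0),[np.linalg.norm(B[i]-B[i-1]).round() for i in range(4)],B.mean(0))
# rgb mask of the block
def blk(im):
    h=cv2.cvtColor(im['image'],cv2.COLOR_RGB2HSV)
    return h
for im,(u,v) in((b,(306,178)),(s,(301,173))):
    h=blk(im);print(h[v-3:v+4:3,u-6:u+7:3].tolist())
print(f([(592,118),(677,150),(666,170),(573,140)],22).round())
T=f([(625,145)],22);print(T, proj(s,T))
print(proj(s,B))
for e in [-1.3]:pass
o=env.get_obs();print(Ro.from_rotvec(o['orientation']).as_matrix().round(3))
E
```

```text
[[518.  -5.  15.]
 [507. 129.  15.]
 [729. 149.  15.]
 [731.  13.  15.]] [np.float64(213.0), np.float64(134.0), np.float64(223.0), np.float64(137.0)] [621.42979427  71.49971424  15.        ]
[[[16, 80, 169], [17, 77, 189], [17, 71, 186], [17, 81, 158], [17, 77, 192]], [[17, 71, 184], [17, 78, 157], [17, 79, 164], [17, 76, 192], [17, 75, 190]], [[18, 98, 127], [19, 96, 127], [18, 96, 120], [18, 89, 143], [17, 82, 118]]]
[[[16, 112, 134], [16, 103, 124], [17, 105, 133], [17, 103, 126], [17, 101, 137]], [[18, 99, 108], [17, 100, 132], [16, 107, 131], [18, 104, 123], [16, 109, 129]], [[18, 106, 77], [17, 111, 83], [18, 102, 115], [17, 103, 129], [17, 106, 137]]]
[[ 568. -345.   22.]
 [ 488. -341.   22.]
 [ 486. -311.   22.]
 [ 569. -309.   22.]]
[[ 528.35966124 -324.8052026    22.        ]] [[301.35472614 172.58116858]]
[[240.67374041 218.23616089]
 [213.00926965 240.62893036]
 [170.86972434 207.63438796]
 [200.39690658 189.01752456]]
[[ 0.892  0.453 -0.001]
 [ 0.453 -0.892  0.001]
 [-0.    -0.001 -1.   ]]
```

Emit:
{"op": "carry_out", "data": {"rows": "4 -0.3 0.6 0 0 3 8.5; 8 -0.5 1.2 0 0 6 8.5; 12 -0.8 1.9 0 0 10 8.5; 16 -1 2.5 0 0 14 8.5; 20 -1.3 3 0 0 17 8.5; 24 -1.6 3.7 0 0 20 8.5; 27 -1.8 4.2 0 0 23 8.5; 30 -2 4.7 0 0 25 8.5; 32.3 -2.1 5 0 0 27 8.5; 32.3 -2.1 5 0 0 27 8.5"}}

```text
time_s: 1.2
eef_pos: [531.0, -320.5, 179.9]
orientation: [-3.138, -0.009, -0.001]
wrist_force: [-0.8, -0.3, 0.3]
finger_gap: 84.7
grip_force: 0.0
```

```bash
python3 - <<'E'
from h import *
w=env.get_image('wrist');save(w,'w1.png');np.savez('w1.npz',**w)
o=env.get_obs();print(o['eef_pos'],Ro.from_rotvec(o['orientation']).as_matrix().round(3)); print(-w['R'].T@w['t'])
h=cv2.cvtColor(w['image'],cv2.COLOR_RGB2HSV)
E
```

```text
[ 528.84443765 -323.10026546  180.3191427 ] [[ 1.     0.003 -0.001]
 [ 0.003 -1.     0.002]
 [-0.001 -0.002 -1.   ]]
[ 597.39467499 -319.56236765  321.77097742]
```

View pics/w1.png

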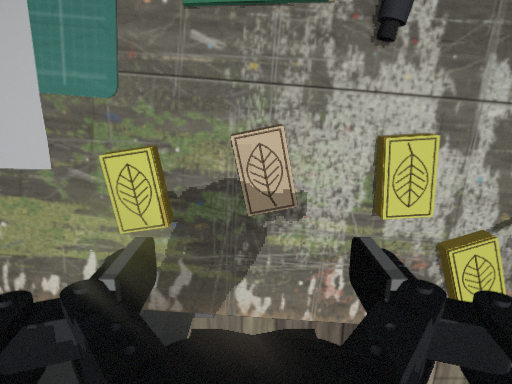

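The brown leaf block is at (264,170), with top corners about (235,137), (283,126), (297,206) and (249,214). The yellow look-alikes are at (135,190), (407,177) and (475,265).

```bash
python3 - <<'E'
from h import *
w=dict(np.load('w1.npz'))
P=px2plane(w,[235,283,297,249],[137,126,206,214],22);print(P.round(1))
h=cv2.cvtColor(w['image'],cv2.COLOR_RGB2HSV).astype(int);
m=np.zeros(h.shape[:2],np.uint8);m[110:230,220:310]=((h[...,0]>5)&(h[...,0]<20)&(h[...,1]>60))[110:230,220:310]
m=cv2.morphologyEx(m,cv2.MORPH_CLOSE,np.ones((7,7)))
m=cv2.morphologyEx(m,cv2.MORPH_OPEN,np.ones((9,9)))
r=cv2.minAreaRect(np.argwhere(m)[:,::-1].astype(np.float32));bp=cv2.boxPoints(r);print(bp)
Q=px2plane(w,bp[:,0],bp[:,1],22)
for A in(P,Q):
    print(A.mean(0),[np.linalg.norm(A[i]-A[i-1]).round(1) for i in range(4)]);
    for i in range(4):
        d=A[i]-A[i-1]
        if np.linalg.norm(d)>65:print(np.degrees(np.arctan2(d[1],d[0]))%180)
E
```

```text
[[ 566.2 -302.5   22. ]
 [ 576.4 -346.2   22. ]
 [ 500.3 -362.    22. ]
 [ 491.8 -315.6   22. ]]
[[229.70564  134.18364 ]
 [282.25046  123.037766]
 [299.7751   205.65376 ]
 [247.23026  216.79964 ]]
[ 533.66627599 -331.55871238   22.        ] [np.float64(75.5), np.float64(44.8), np.float64(77.7), np.float64(47.2)]
9.950215897995026
11.747327481471956
[ 534.32383964 -330.40256542   22.        ] [np.float64(81.4), np.float64(48.8), np.float64(80.7), np.float64(52.1)]
11.43759943839693
13.801480469789595
```

Emit:
{"op": "carry_out", "data": {"rows": "0.2 0.3 3 0 0 -6 8; 0.5 0.6 6 0 0 -12 8; 0.5 0.6 9 0 0 -12 8; 0.5 0.6 12 0 0 -12 8; 0.5 0.6 14 0 0 -12 8; 0.5 0.6 15.5 0 0 -12 8; 0.5 0.6 16.7 0 0 -12 8; 0.5 0.6 17.5 0 0 -12 8; 0.5 0.6 17.5 0 0 -12 8; 0.5 0.6 17.5 0 0 -12 8"}}

```text
time_s: 2.25
eef_pos: [533.1, -331.9, 7.1]
orientation: [3.124, 0.326, 0.002]
wrist_force: [0.4, -0.1, 0.8]
finger_gap: 80.1
grip_force: 0.0
```

Emit:
{"op": "carry_out", "data": {"rows": "0 0 0 0 0 0 6; 0 0 0 0 0 0 5; 0 0 0 0 0 0 4; 0 0 0 0 0 0 4; 0 0 0 0 0 0 4; 0 0 0 0 0 0 4; 0 0 0 0 0 0 4; 0 0 0 0 0 0 4; 0 0 0 0 0 0 4; 0 0 0 0 0 0 4"}}

```text
time_s: 3.25
eef_pos: [533.6, -332.0, 7.6]
orientation: [3.123, 0.326, 0.003]
wrist_force: [-0.2, 0.4, 4.7]
finger_gap: 48.5
grip_force: 65.3
```

Emit:
{"op": "carry_out", "data": {"rows": "0 0 -4 0 0 0 4; 1 -3 -7 0 0 0 4; 3 -7 -10 0 0 1 4; 4 -11 -12 0 0 2 4; 5 -15 -14 0 0 3 4; 6 -19 -16 0 0 4 4; 7.5 -23 -18 0 0 5 4; 9 -27 -18 0 0 6 4; 10 -31 -18 0 0 7 4; 11 -34 -18 0 0 7 4"}}

```text
time_s: 4.25
eef_pos: [568.6, 27.8, 185.4]
orientation: [-3.137, -0.14, 0.004]
wrist_force: [0.7, -0.1, -2.4]
finger_gap: 48.7
grip_force: 64.5
```

Emit:
{"op": "carry_out", "data": {"rows": "1 -2.4 0 0 0 0 4; 2 -4.5 0 0 0 0 4; 2 -4.5 0 0 0 0 4; 2 -4.5 0 0 0 0 4; 2 -4.5 0 0 0 0 4; 2 -4.5 0 0 0 0 4; 2 -4.5 0 0 0 0 4; 2 -4.5 0 0 0 0 4; 2 -4.5 0 0 0 0 4; 2 -4.5 0 0 0 0 4"}}

```text
time_s: 5.25
eef_pos: [585.9, 70.4, 186.4]
orientation: [3.139, 0.135, 0.0]
wrist_force: [0.7, -0.3, -2.5]
finger_gap: 48.4
grip_force: 64.5
```

```bash
python3 - <<'E'
from h import *
w=env.get_image('wrist');save(w,'w2.png');np.savez('w2.npz',**w)
o=env.get_obs();print(o['eef_pos'],o['finger_gap'],Ro.from_rotvec(o['orientation']).as_matrix().round(3)); print(-w['R'].T@w['t'])
E
```

```text
[585.95624733  70.46096561 186.35426089] 48.74284658215284 [[ 0.996  0.086  0.   ]
 [ 0.086 -0.996 -0.   ]
 [ 0.     0.    -1.   ]]
[652.21313965  77.14840574 328.17012096]
```

View pics/w2.png

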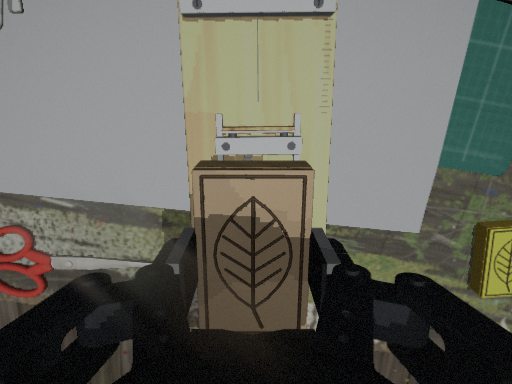

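The wrist view shows the fence inner edge at row ≈14 (cols 180–335), the scribed line (258,18)–(258,102), the jaw bar at rows 137–155, its pad front at row ≈128–132 (cols 219–300) and the block held squarely.

```bash
python3 - <<'E'
from h import *
w=dict(np.load('w2.npz'))
c=cv2.resize(w['image'][0:170,170:350],None,fx=4,fy=3.5,interpolation=cv2.INTER_CUBIC);cv2.imwrite('pics/c2.png',c[...,::-1])
def show(n,u,v,z):
    P=px2plane(w,u,v,z);print(n,P.round(1).tolist())
show('fence foot',[182,333],[15.5,15.5],15)
show('fence top',[180,335],[12,12],31)
show('line',[258,258],[20,100],15)
show('board edges',[181,187,334,328],[20,150,20,150],15)
show('pad front top',[219,300],[128,128],31)
show('bar front top',[216,301],[137,137],31)
show('block bottom',[195,311],[162,162],186-8+3)
E
```

```text
fence foot [[719.6, 144.8, 15.0], [731.0, 13.2, 15.0]]
fence top [[718.7, 143.1, 31.0], [729.7, 15.2, 31.0]]
line [[721.7, 78.3, 15.0], [654.1, 72.2, 15.0]]
board edges [[715.9, 145.6, 15.0], [601.8, 136.3, 15.0], [727.5, 11.8, 15.0], [613.5, 0.6, 15.0]]
pad front top [[626.7, 105.2, 31.0], [633.0, 32.5, 31.0]]
bar front top [[618.4, 107.5, 31.0], [625.1, 30.6, 31.0]]
block bottom [[623.3, 101.1, 181.0], [627.9, 48.1, 181.0]]
```

View pics/c2.png

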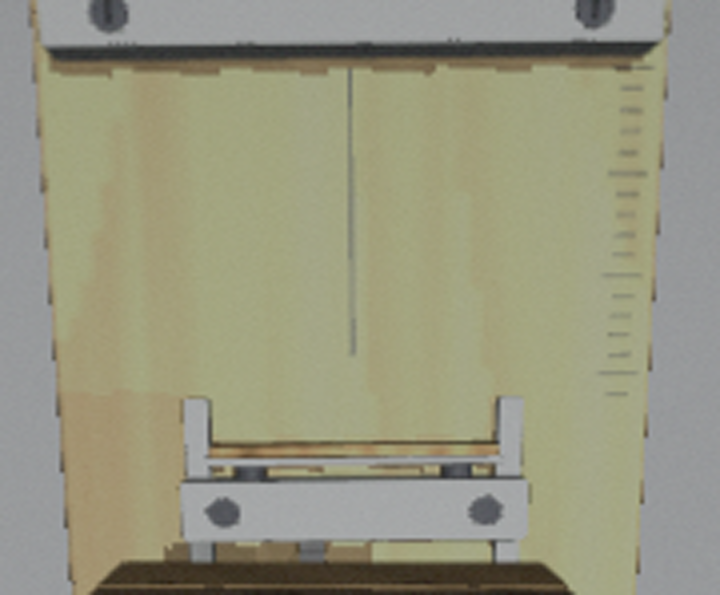

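Emit:
{"op": "carry_out", "data": {"rows": "2 0.1 0 0 0 0 4; 4 0.2 0 0 0 0 4; 6 0.2 2 0 0 0 4; 8 0.3 4 0 0 0 4; 9.1 0.3 6.5 0 0 0 4; 9.1 0.3 9 0 0 0 4; 9.1 0.3 11 0 0 0 4; 9.1 0.3 12.5 0 0 0 4; 9.1 0.3 12.5 0 0 0 4; 9.1 0.3 12.5 0 0 0 4"}}

```text
time_s: 6.3
eef_pos: [677.3, 75.4, 61.8]
orientation: [-3.139, -0.135, -0.001]
wrist_force: [1.3, -0.3, -1.5]
finger_gap: 48.2
grip_force: 64.4
```

```bash
python3 - <<'E'
from h import *
w=env.get_image('wrist');b=env.get_image('side');np.savez('w3.npz',**w);np.savez('b3.npz',**b)
o=env.get_obs();print(o['eef_pos'],o['finger_gap'],Ro.from_rotvec(o['orientation']).as_matrix().round(3)); print(-w['R'].T@w['t'])
c=np.hstack([w['image'],np.zeros((384,288,3),np.uint8)]);c[:384,512:]=cv2.resize(b['image'][200:290,150:270],(288,384))[:384] if 0 else cv2.copyMakeBorder(cv2.resize(b['image'][195:285,160:256],(288,270),interpolation=cv2.INTER_CUBIC),0,114,0,0,0)
cv2.imwrite('pics/w3.png',c[...,::-1])
E
```

```text
[678.25875641  75.5420901   63.19389017] 48.598385183165405 [[ 0.996  0.086  0.003]
 [ 0.086 -0.996  0.   ]
 [ 0.004 -0.    -1.   ]]
[743.40565396  82.15124251 203.61150943]
```

View pics/w3.png

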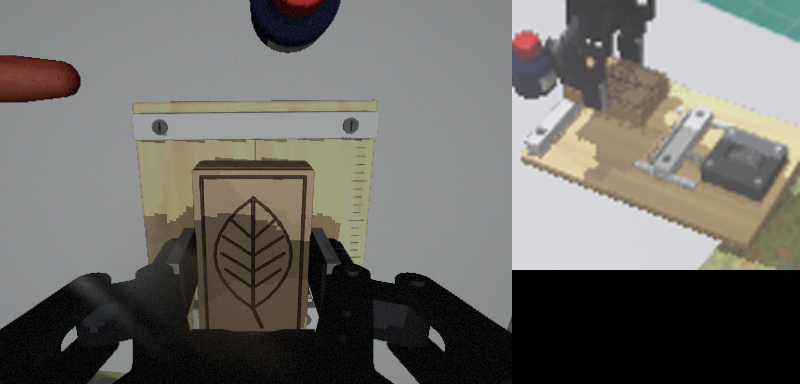

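The fence top inner edge is at row 139 (cols 134–377), the block's far end at rows 162 (bottom) and 170 (top), cols 192–314, and the scribed line at col 254.

```bash
python3 - <<'E'
from h import *
w=dict(np.load('w3.npz'))
for n,u,v,z in[('fence top',[134,377],[139.5,139.5],31),('blk bot',[194,312],[161.5,161.5],55),('blk top',[191,314],[170.5,170.5],77),('line',[254,254],[142,160],15)]:
    P=px2plane(w,u,v,z);print(n,P.round(1).tolist(),P.mean(0).round(1))
E
```

```text
fence top [[718.9, 142.9, 31.0], [729.9, 14.9, 31.0]] [724.4  78.9  31. ]
blk bot [[714.5, 106.8, 55.0], [719.2, 52.4, 55.0]] [716.8  79.6  55. ]
blk top [[715.0, 104.2, 77.0], [719.2, 55.6, 77.0]] [717.1  79.9  77. ]
line [[721.1, 79.4, 15.0], [710.6, 78.4, 15.0]] [715.8  78.9  15. ]
```

Emit:
{"op": "carry_out", "data": {"rows": "0 0 0.8 0 0 0 4; 0 0 1.6 0 0 0 4; 0 0 2.4 0 0 0 4; 0 0 3 0 0 0 4; 0 0 3.3 0 0 0 4; 0 0 3.6 0 0 0 4; 0 0 3.8 0 0 0 4; 0 0 3.8 0 0 0 4; 0 0 3.8 0 0 0 4; 0 0 3.8 0 0 0 4"}}

```text
time_s: 7.4
eef_pos: [677.2, 75.4, 23.7]
orientation: [-3.139, -0.135, -0.001]
wrist_force: [-0.1, 0.5, -1.7]
finger_gap: 48.6
grip_force: 64.5
```

Emit:
{"op": "carry_out", "data": {"rows": "0 0 0.05 0 0 0 4; 0 0 0.1 0 0 0 4; 0 0 0.1 0 0 0 4; 0 0 0.1 0 0 0 5; 0 0 0.1 0 0 0 5.6; 0 0 0.1 0 0 0 6.2; 0 0 0.1 0 0 0 7; 0 0 0.1 0 0 0 7; 0 0 0.1 0 0 0 7; 0 0 0.1 0 0 0 7"}}

```text
time_s: 8.4
eef_pos: [676.9, 75.3, 22.3]
orientation: [3.139, 0.135, 0.0]
wrist_force: [0.7, 0.4, 0.6]
finger_gap: 70.0
grip_force: 0.0
```

Emit:
{"op": "carry_out", "data": {"rows": "0 0 0 0 0 0 7; 0 0 -1 0 0 0 7; 0 0 -3 0 0 0 7; 0 0 -6 0 0 0 6; -3 0 -9 0 0 0 5; -7 0 -12 0 0 0 3; -10 0 -13 0 0 0 1; -10 0 -13 0 0 0 0; -10 0 -13 0 0 0 0; -10 0 -13 0 0 0 0"}}

```text
time_s: 9.4
eef_pos: [578.1, 66.6, 152.3]
orientation: [3.139, 0.134, 0.001]
wrist_force: [0.4, -0.1, 0.3]
finger_gap: -0.1
grip_force: 0.0
```

```bash
python3 - <<'E'
from h import *
w=env.get_image('wrist');save(w,'w4.png');np.savez('w4.npz',**w)
o=env.get_obs();print(o['eef_pos'],o['finger_gap'],o['wrist_force'],Ro.from_rotvec(o['orientation']).as_matrix().round(3)); print(-w['R'].T@w['t'])
E
```

```text
[577.97985458  66.66086861 151.82175269] 0.008963620527914794 [0.20925719 0.46966191 0.35233425] [[ 0.996  0.086 -0.   ]
 [ 0.086 -0.996  0.   ]
 [-0.    -0.    -1.   ]]
[644.20843735  73.40265243 294.12784621]
```

View pics/w4.png

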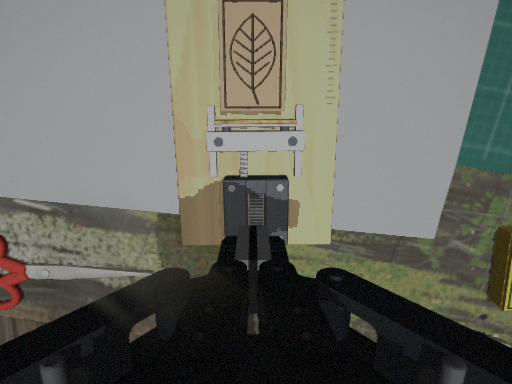

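The block lies flat between jaw and fence (252,55), the pad front is at row ≈120, the jaw bar at row 140 and the thumbwheel in its slot at cols 248–264, rows 193–226, centre (256,209).

```bash
python3 - <<'E'
from h import *
w=dict(np.load('w4.npz'))
for n,u,v,z in[('wheel',[256,256,256],[193,209,226],36),('housing far edge',[224,288],[177,177],34),('blk near top',[222,284],[112,112],37),('blk near bot',[222,284],[114,114],15),('pad front top',[214,297],[119,119],31),('bar front top',[208,304],[131,131],31),('board near edge',[181,331],[245,245],15)]:
    P=px2plane(w,u,v,z);print(n,P.round(1).tolist(),P.mean(0).round(1))
b=np.array([.996,.087]);print(proj(w,[[*(np.array([724,79])-172*b),41],[*(np.array([724,79])-142*b),34]]))
E
```

```text
wheel [[572.1, 64.3, 36.0], [558.2, 63.0, 36.0], [543.1, 61.7, 36.0]] [557.8  63.   36. ]
housing far edge [[582.8, 91.5, 34.0], [587.3, 39.3, 34.0]] [585.1  65.4  34. ]
blk near top [[634.6, 96.1, 37.0], [638.7, 48.6, 37.0]] [636.7  72.3  37. ]
blk near bot [[632.2, 98.0, 15.0], [636.6, 46.3, 15.0]] [634.4  72.1  15. ]
pad front top [[628.5, 102.6, 31.0], [634.1, 37.1, 31.0]] [631.3  69.9  31. ]
bar front top [[618.7, 106.9, 31.0], [625.3, 30.4, 31.0]] [622.   68.7  31. ]
board near edge [[510.1, 128.7, 15.0], [522.1, -10.6, 15.0]] [516.1  59.1  15. ]
[[254.27172147 217.21593977]
 [254.23045223 179.85205214]]
```

Emit:
{"op": "carry_out", "data": {"rows": "-1 0 1 0 0 0 0; -2 0.1 3 0 0 0 0; -3.1 0.1 5 0 0 0 0; -3.1 0.1 7 0 0 0 0; -3.1 0.1 8.5 0 0 0 0; -3.1 0.1 9.5 0 0 0 0; -3.1 0.1 10.2 0 0 0 0; -3.1 0.1 10.6 0 0 0 0; -3.1 0.1 10.6 0 0 0 0; -3.1 0.1 10.6 0 0 0 0"}}

```text
time_s: 10.45
eef_pos: [547.1, 63.2, 46.8]
orientation: [-3.139, -0.135, -0.002]
wrist_force: [-0.5, 0.2, 0.5]
finger_gap: -0.2
grip_force: 0.0
```

Emit:
{"op": "carry_out", "data": {"rows": "0 0 0.05 0 0 0 0; 0 0 0.1 0 0 0 0; 0 0 0.15 0 0 0 0; 0 0 0.2 0 0 0 0; 0 0 0.25 0 0 0 0; 0 0 0.3 0 0 0 0; 0 0 0.3 0 0 0 0; 0 0 0.3 0 0 0 0; 0 0 0.3 0 0 0 0; 0 0 0.3 0 0 0 0"}}

```text
time_s: 11.45
eef_pos: [546.5, 63.1, 43.3]
orientation: [3.139, 0.135, 0.0]
wrist_force: [-0.4, 0.3, -0.2]
finger_gap: -0.3
grip_force: 0.0
```

Emit:
{"op": "carry_out", "data": {"rows": "0 0 0.05 0 0 0 0; 0 0 0.1 0 0 0 0; 0 0 0.15 0 0 0 0; 0 0 0.2 0 0 0 0; 0 0 0.2 0 0 0 0; 0 0 0.2 0 0 0 0; 0 0 0.2 0 0 0 0; 0 0 0.2 0 0 0 0; 0 0 0.2 0 0 0 0; 0 0 0.2 0 0 0 0"}}

```text
time_s: 12.45
eef_pos: [546.5, 63.1, 41.3]
orientation: [3.139, 0.135, 0.0]
wrist_force: [0.5, 0.7, -1.1]
finger_gap: 0.1
grip_force: 0.0
```

Emit:
{"op": "carry_out", "data": {"rows": "0 0 0.02 0 0 0 0; 0 0 0.05 0 0 0 0; 0 0 0.08 0 0 0 0; 0 0 0.1 0 0 0 0; 0 0 0.1 0 0 0 0; 0 0 0.1 0 0 0 0; 0 0 0.1 0 0 0 0; 0 0 0.1 0 0 0 0; 0 0 0.1 0 0 0 0; 0 0 0.1 0 0 0 0"}}

```text
time_s: 13.45
eef_pos: [546.5, 63.1, 41.0]
orientation: [3.139, 0.135, 0.001]
wrist_force: [-2.0, 0.5, 6.4]
finger_gap: -0.3
grip_force: 2.8
```

Emit:
{"op": "carry_out", "data": {"rows": "0.1 0 0.01 0 0 0 0; 0.3 0 0.02 0 0 0 0; 0.5 0 0.02 0 0 0 0; 0.6 0 0.02 0 0 0 0; 0.7 0 0.02 0 0 0 0; 0.7 0 0.02 0 0 0 0; 0.7 0 0.02 0 0 0 0; 0.7 0 0.02 0 0 0 0; 0.7 0 0.02 0 0 0 0; 0.7 0 0.02 0 0 0 0"}}

```text
time_s: 14.45
eef_pos: [553.4, 63.7, 41.0]
orientation: [3.139, 0.135, -0.0]
wrist_force: [-2.8, -1.1, 7.3]
finger_gap: -0.2
grip_force: 3.4
```

```bash
cat > jaw.py <<'E'
from h import *
import sys
w=env.get_image('wrist');np.savez(sys.argv[1]+'.npz',**w);o=env.get_obs();print(o['eef_pos'],o['wrist_force'])
# profile along bed line through y=+10..+25 mm (bed), z=31: white bar edges by brightness
f=np.array([724,79.]);b=np.array([.996,.087]);n=np.array([-.087,.996])
g=cv2.cvtColor(w['image'],cv2.COLOR_RGB2GRAY).astype(np.float32)
xs=np.arange(-40,97,.5);acc=0
for y in np.r_[-24:-15:1,15:24:1]:
    X=np.array([[*(f+(x-95)*b+y*n),31] for x in xs]);p=proj(w,X).astype(np.float32)
    acc=acc+cv2.remap(g,p[:,:1],p[:,1:],cv2.INTER_LINEAR)[:,0]/18
d=np.gradient(acc)
i=[k for k in range(1,len(d)-1) if abs(d[k])>4 and abs(d[k])>=abs(d[k-1]) and abs(d[k])>abs(d[k+1])]
print([(float(xs[k]),round(float(d[k]),1)) for k in i])
E
python3 jaw.py j1; python3 - <<'E'
E
```

```text
[553.37566292  63.72096801  41.00376171] [-2.50939487 -0.33536813  6.8843253 ]
[(-22.0, -19.5), (-21.0, 24.7), (-5.5, -30.5), (-4.0, -4.6), (-1.5, 43.9), (0.0, -26.3), (3.0, -5.4), (4.5, -5.7), (6.5, -26.1), (9.0, 36.5), (11.0, -37.4), (12.5, 23.0), (31.5, -61.7)]
```

Emit:
{"op": "carry_out", "data": {"rows": "0.1 0 0 0 0 0 0; 0.3 0 0 0 0 0 0; 0.5 0 0 0 0 0 0; 0.6 0 0 0 0 0 0; 0.7 0 0 0 0 0 0; 0.8 0 0 0 0 0 0; 0.8 0 0 0 0 0 0; 0.8 0 0 0 0 0 0; 0.8 0 0 0 0 0 0; 0.8 0 0 0 0 0 0"}}

```text
time_s: 15.5
eef_pos: [561.4, 64.5, 40.8]
orientation: [-3.139, -0.135, -0.0]
wrist_force: [-2.3, 0.1, 6.0]
finger_gap: -0.2
grip_force: 2.7
```

```bash
python3 jaw.py j2; python3 - <<'E'
from h import *
c=np.vstack([np.hstack([cv2.resize(dict(np.load(f))['image'][60:190,180:330],(400,347),interpolation=cv2.INTER_CUBIC) for f in('j1.npz','j2.npz')])])
cv2.imwrite('pics/j12.png',c[...,::-1])
E
```

```text
[561.37515779  64.474182    40.80628838] [-2.34614551  0.19086667  6.37659029]
[(-19.5, -16.8), (-18.0, 21.5), (-3.0, -31.0), (1.0, 34.1), (3.0, -17.8), (4.0, 5.4), (5.5, -10.9), (7.5, -26.3), (9.0, 37.5), (11.0, -32.5), (12.5, 25.4), (39.5, -59.2)]
```

View pics/j12.png

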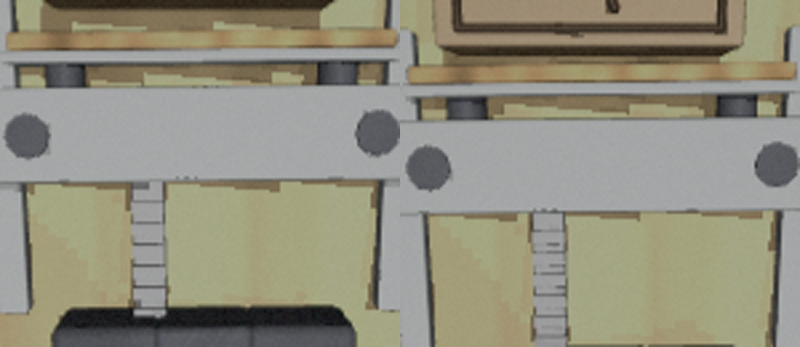

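Emit:
{"op": "carry_out", "data": {"rows": "0 0 -0.3 0 0 0 0; 0 0 -0.6 0 0 0 0; -0.8 0 -0.6 0 0 0 0; -1.7 0 -0.6 0 0 0 0; -1.7 0 -0.6 0 0 0 0; -1.7 0 -0.4 0 0 0 0; -1.7 0 -0.2 0 0 0 0; -1.7 0 -0.1 0 0 0 0; -1.7 0 -0.05 0 0 0 0; -1.7 0 0 0 0 0 0"}}

```text
time_s: 16.55
eef_pos: [544.6, 62.9, 40.9]
orientation: [3.138, 0.135, -0.0]
wrist_force: [-3.1, -0.0, 7.7]
finger_gap: 0.3
grip_force: 4.3
```

Emit:
{"op": "carry_out", "data": {"rows": "0.1 0 0.01 0 0 0 0; 0.3 0 0.01 0 0 0 0; 0.5 0 0.01 0 0 0 0; 0.7 0 0.01 0 0 0 0; 0.9 0 0.01 0 0 0 0; 1.1 0 0.01 0 0 0 0; 1.3 0 0.01 0 0 0 0; 1.4 0 0.01 0 0 0 0; 1.5 0 0.01 0 0 0 0; 1.5 0 0.01 0 0 0 0"}}

```text
time_s: 17.55
eef_pos: [559.3, 64.3, 40.9]
orientation: [3.139, 0.135, -0.001]
wrist_force: [-2.8, -0.4, 7.8]
finger_gap: 0.3
grip_force: 3.6
```

```bash
python3 jaw.py j3
```

```text
[559.3452466   64.27670215  40.96716598] [-3.51948033 -0.63883792  7.2432241 ]
[(-14.5, -16.1), (-13.0, 20.5), (2.0, -28.7), (3.5, -6.3), (4.5, -5.8), (6.0, 42.4), (7.5, -20.4), (8.5, 7.0), (10.5, -26.6), (12.0, 33.0), (13.5, -30.0), (15.5, 24.2), (37.5, -62.2)]
```

Emit:
{"op": "carry_out", "data": {"rows": "0 0 -0.3 0 0 0 0; 0 0 -0.6 0 0 0 0; -0.8 0 -0.6 0 0 0 0; -1.6 0 -0.6 0 0 0 0; -1.6 0 -0.6 0 0 0 0; -1.6 0 -0.4 0 0 0 0; -1.6 0 -0.2 0 0 0 0; -1.6 0 -0.1 0 0 0 0; -1.6 0 -0.05 0 0 0 0; -1.6 0 0 0 0 0 0"}}

```text
time_s: 18.6
eef_pos: [543.6, 62.8, 40.8]
orientation: [3.138, 0.135, -0.0]
wrist_force: [-3.3, -1.0, 9.0]
finger_gap: -0.2
grip_force: 4.3
```

Emit:
{"op": "carry_out", "data": {"rows": "0.1 0 0.01 0 0 0 0; 0.2 0 0.01 0 0 0 0; 0.3 0 0.01 0 0 0 0; 0.4 0 0.01 0 0 0 0; 0.5 0 0.01 0 0 0 0; 0.6 0 0.01 0 0 0 0; 0.7 0 0.01 0 0 0 0; 0.8 0 0.01 0 0 0 0; 0.8 0 0.01 0 0 0 0; 0.8 0 0.01 0 0 0 0"}}

```text
time_s: 19.6
eef_pos: [551.4, 63.5, 41.0]
orientation: [3.139, 0.135, -0.0]
wrist_force: [-3.3, -1.0, 8.1]
finger_gap: 0.2
grip_force: 3.9
```

```bash
python3 jaw.py j4
```

```text
[551.44385324  63.57647689  40.95818817] [-2.60915096 -0.80704302  7.85897943]
[(-13.5, -16.8), (-11.0, 25.2), (4.5, -31.2), (7.0, -13.5), (8.5, 46.7), (10.0, -23.8), (13.0, -25.1), (15.0, 35.2), (16.5, -25.5), (18.5, 25.6), (29.5, -62.6)]
```

Emit:
{"op": "carry_out", "data": {"rows": "0.03 0 0 0 0 0 0; 0.06 0 0 0 0 0 0; 0.09 0 0 0 0 0 0; 0.12 0 0 0 0 0 0; 0.15 0 0 0 0 0 0; 0.18 0 0 0 0 0 0; 0.21 0 0 0 0 0 0; 0.24 0 0 0 0 0 0; 0.27 0 0 0 0 0 0; 0.3 0 0 0 0 0 0"}}

```text
time_s: 20.65
eef_pos: [554.1, 63.8, 41.0]
orientation: [3.138, 0.135, -0.001]
wrist_force: [-2.4, -1.2, 8.1]
finger_gap: -0.1
grip_force: 4.1
```

Emit:
{"op": "carry_out", "data": {"rows": "0.01 0 0 0 0 0 0; 0.02 0 0 0 0 0 0; 0.03 0 0 0 0 0 0; 0.04 0 0 0 0 0 0; 0.05 0 0 0 0 0 0; 0.06 0 0 0 0 0 0; 0.07 0 0 0 0 0 0; 0.08 0 0 0 0 0 0; 0.09 0 0 0 0 0 0; 0.1 0 0 0 0 0 0"}}

```text
time_s: 21.65
eef_pos: [555.1, 63.9, 40.9]
orientation: [3.138, 0.135, -0.001]
wrist_force: [-3.4, -0.6, 8.4]
finger_gap: -0.1
grip_force: 4.1
```

```bash
python3 jaw.py j5
```

```text
[555.14662     63.89180426  40.96864147] [-3.02932608  0.04800306  8.15709836]
[(-11.0, -14.5), (-9.5, 27.5), (6.0, -33.6), (9.5, 41.2), (11.5, -22.7), (12.5, 8.3), (14.0, -23.7), (16.0, 36.8), (18.0, -33.6), (19.5, 23.9), (33.5, -60.9)]
```

Emit:
{"op": "carry_out", "data": {"rows": "0.01 0 0 0 0 0 0; 0.02 0 0 0 0 0 0; 0.04 0 0 0 0 0 0; 0.06 0 0 0 0 0 0; 0.07 0 0 0 0 0 0; 0.09 0 0 0 0 0 0; 0.1 0 0 0 0 0 0; 0.12 0 0 0 0 0 0; 0.13 0 0 0 0 0 0; 0.15 0 0 0 0 0 0"}}

```text
time_s: 22.7
eef_pos: [556.6, 64.0, 40.9]
orientation: [3.138, 0.135, -0.001]
wrist_force: [-3.2, -0.4, 7.3]
finger_gap: 0.0
grip_force: 4.1
```

```bash
python3 jaw.py j6
```

```text
[556.63145654  64.01890906  40.97014115] [-3.30860177 -0.38668964  7.32777963]
[(-11.0, -18.2), (-9.0, 22.4), (6.0, -29.3), (10.0, 45.2), (12.0, -18.0), (15.0, -22.1), (16.5, 37.0), (18.5, -27.2), (20.0, 25.5), (35.0, -61.9)]
```

Emit:
{"op": "carry_out", "data": {"rows": "0.01 0 0 0 0 0 0; 0.02 0 0 0 0 0 0; 0.04 0 0 0 0 0 0; 0.06 0 0 0 0 0 0; 0.07 0 0 0 0 0 0; 0.09 0 0 0 0 0 0; 0.1 0 0 0 0 0 0; 0.12 0 0 0 0 0 0; 0.13 0 0 0 0 0 0; 0.15 0 0 0 0 0 0"}}

```text
time_s: 23.75
eef_pos: [557.7, 64.1, 40.9]
orientation: [3.138, 0.135, -0.003]
wrist_force: [-3.9, 0.4, 8.0]
finger_gap: -0.0
grip_force: 4.4
```

```bash
python3 jaw.py j7
```

```text
[557.70888767  64.12256601  40.93940762] [-4.48382319  0.07621306  8.99385586]
[(-11.0, -16.2), (-8.5, 24.4), (6.5, -30.9), (9.0, -12.2), (10.5, 44.5), (12.0, -25.2), (13.0, 10.5), (15.0, -24.4), (16.5, 36.6), (18.5, -27.9), (20.0, 25.9), (36.0, -61.6)]
```

Emit:
{"op": "carry_out", "data": {"rows": "0.01 0 0 0 0 0 0; 0.02 0 0 0 0 0 0; 0.04 0 0 0 0 0 0; 0.06 0 0 0 0 0 0; 0.07 0 0 0 0 0 0; 0.09 0 0 0 0 0 0; 0.1 0 0 0 0 0 0; 0.12 0 0 0 0 0 0; 0.13 0 0 0 0 0 0; 0.15 0 0 0 0 0 0"}}

```text
time_s: 24.8
eef_pos: [558.8, 64.2, 40.9]
orientation: [3.138, 0.135, -0.004]
wrist_force: [-4.3, -0.2, 8.3]
finger_gap: 0.3
grip_force: 4.7
```

```bash
python3 jaw.py j8
```

```text
[558.80624877  64.22815688  40.88600124] [-5.22071836e+00 -3.64211155e-03  9.29627249e+00]
[(-11.0, -16.5), (-8.5, 26.3), (7.0, -36.6), (9.0, -10.4), (10.5, 39.8), (12.0, -19.2), (15.0, -23.5), (16.5, 35.5), (18.5, -27.3), (20.0, 24.4), (37.0, -61.4)]
```

Emit:
{"op": "carry_out", "data": {"rows": "0.01 0 0 0 0 0 0; 0.02 0 0 0 0 0 0; 0.03 0 0 0 0 0 0; 0.05 0 0 0 0 0 0; 0.06 0 0 0 0 0 0; 0.07 0 0 0 0 0 0; 0.08 0 0 0 0 0 0; 0.09 0 0 0 0 0 0; 0.1 0 0 0 0 0 0; 0.11 0 0 0 0 0 0"}}

```text
time_s: 25.85
eef_pos: [559.6, 64.3, 40.8]
orientation: [3.138, 0.135, -0.005]
wrist_force: [-5.2, -0.5, 9.4]
finger_gap: -0.0
grip_force: 4.8
```

```bash
python3 jaw.py j9
```

```text
[559.5984581   64.27452628  40.83460855] [-4.69721588 -1.08635366  9.08104208]
[(-10.5, -14.2), (-8.0, 27.9), (7.5, -31.9), (9.0, -9.7), (10.5, 42.1), (12.0, -19.6), (15.0, -23.2), (16.5, 35.6), (18.5, -26.7), (20.0, 23.7), (38.0, -61.8)]
```

Emit:
{"op": "carry_out", "data": {"rows": "0 0 -0.1 0 0 0 0; 0 0 -0.3 0 0 0 0; 0 0 -0.8 0 0 0 0; 0 0 -2 0 0 0 0; -0.5 0 -4 0 0 0 0; -0.5 0 -7 0 0 0 0; -0.5 0 -10 0 0 0 0; -0.5 0 -11 0 0 0 0; -0.5 0 -11 0 0 0 0; -0.5 0 -11 0 0 0 0"}}

```text
time_s: 26.9
eef_pos: [555.4, 63.7, 149.1]
orientation: [3.138, 0.135, -0.002]
wrist_force: [0.2, -0.0, -1.1]
finger_gap: -0.1
grip_force: 0.0
```

```bash
python3 jaw.py j10; python3 - <<'E'
from h import *
w=dict(np.load('j10.npz'))
cv2.imwrite('pics/j10.png',cv2.resize(w['image'][0:220,140:360],(600,600),interpolation=cv2.INTER_CUBIC)[...,::-1])
E
```

```text
[554.87756173  63.66350587 148.38615597] [ 0.25794527 -0.21012382 -0.01995381]
[(-11.0, -14.2), (-8.0, 21.0), (7.5, -25.4), (9.0, -4.8), (10.5, 32.6), (12.0, -15.9), (14.5, -17.9), (16.5, 25.2), (18.0, -24.1), (19.5, 18.9), (63.0, -62.8)]
```

View pics/j10.png

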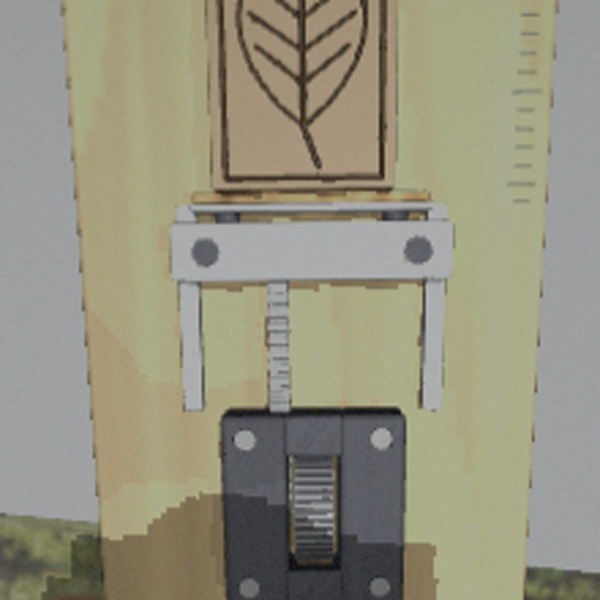

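The jaw bar stayed at bed x ≈ 7.5 mm with its pad (crop row 198) compressed about 1 mm against the square, centred block. The finger is clear of everything, so I'm handing in.

```bash
python3 -c "
from station import env
print(env.sign_off())"
```

```text
the job is handed in; nothing more can be done
None
```

The job is handed in: the lino block lies carved side up against the fence, held by the jaw with an estimated 7–8 N (from wheel travel, pad compression and drag), and the arm is clear; sign-off returned no verdict.

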